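# Fit the tube carousel on its drive spindle

### The arm

A 7-joint arm with a two-finger parallel gripper is mounted at the origin on the work surface. World frame = base frame: x ahead of the robot, y to its left, z up, the work surface at z = 0. Lengths are in m, angles in degrees, forces in N, time in s.
With the tool pointing down it reaches from about 0.425 to 0.875 m from the base axis. Payload 4.7 kg.
Tool frame: the origin (TCP) lies at the very end of the fingers, on their centre line; the grasp point (between the pads) lies 19 mm behind it; z points along the fingers, y is the line along which they close (so a half turn about z gives the same grasp; the last joint's range is limited). The gripper opens to 87 mm and grips with 3 to 60 N. Pads are 19 mm wide; open, the fingers measure 117 mm over their backs; the gripper's body (75 mm by 190 mm) begins 51 mm behind the grasp point.
Start: joints at [74.777, 18.392, -4.016, 83.108, 1.295, 78.541, -3.26], TCP at [0.179, -0.625, 0.223] pointing down, gripper open.
Joint ranges: [-163.93, 163.93], [-17.29, 119.83], [-79.2, 71.16], [3.27, 140.29], [-89.18, 269.18], [5.43, 117.66], [-154.24, 154.24]. Speed limits (degrees/s): [147.25, 147.25, 180, 180, 180, 180, 180].

### API

Orientations are given as [roll, pitch, yaw] about the fixed x, y, z axes, in that order (R = Rz(yaw) Ry(pitch) Rx(roll)).
In Python, from cell import get_obs, cams, ticket, finder gives the robot as it stands.
- The arm moves only by the shell command python3 -m creep 'ROWS' [FORCE]. ROWS is text: rows parted by semicolons, each of 5 numbers parted by spaces: the shift along the world's x, y, z in m, then the turn about the world's z in degrees, then the finger opening in m, from 0 to 0.087. A call has 1 to 8 rows; each row shifts and turns the commanded pose from where the row before left it; what a row does not reach is not made up. A row lasts 1/8 s, in which the tool goes at most 62.5 mm and 10.7 degrees, less where a joint would pass 70% of its speed; a pose out of reach is approached as far as the arm can. A call with a gripper value outside its range is refused whole. The fingers move at their own pace and stop on an object; FORCE is the grip in N (left out, the last holds). Time passes only in rows, so rows that do not move let the fingers close. It gives the time, the measured TCP pose, the force, the opening and the grip force at its end, in the units of the state.
- get_obs(): the state, without advancing time (a new reading comes with each control period).
- cams.read_camera(name): name is "side" or "top"; returns the picture (480x640x3 uint8, red, green, blue); there is no depth.
- cams.calibration(name): a dict with "fx", "fy", "cx", "cy" (pixels), "k1" (the pictures are not rectified: a ray, as slopes to the right and down, at radius r is drawn at 1 + k1 r^2 times it, then the intrinsics apply), "extrinsics" (4x4, takes a point from world to camera coordinates). Camera axes: x right, y down, z forward; pixel columns grow to the right and rows downward; lengths in m; the calibration is good to about 2 mm. A picture is of the moment at which its call begins. calibration takes no time and is no camera call.
- ticket.sign_off(): hands the job in; it is judged then, once.
Trained networks look in the newest picture that a camera, given by its name, has taken for a name from the list of things; names that differ only in an ending like _2 or _b are one class to them, and where a whole thing is asked for, a point or a joint stands for the part that bears it (a point fixed in the world has none). Each returns a list of dicts, best first, with "p" (0 to 1); they miss things now and then, are a little off and sometimes report something else, mostly with a low value. They report only what shows in the picture. A call takes as long as a camera call. They do not tell look-alikes from the thing itself.
- finder.masks_of(name, camera): "mask" (480x640 bool, what is visible of it) and "xy" ([column, row] in pixels, amid what is visible of it).
- finder.tip_of(name, camera): "xy" ([column, row] in pixels: a listed point, or the origin of a listed thing).
The state is a dict: "time_s": time; "qpos": joint angles; "joint_velocities": joint speeds; "effort": joint torques, N m; "tool_pos": TCP position; "tool_rot": TCP orientation; "force": force on the tool from outside, world axes, zero at the start; "wrist_torque": the same for the moment, N m; "grip_width": finger opening in m; "grasp_force": force on a finger pad.
Only numpy, scipy, OpenCV 4.12 (cv2) and the standard library are available. Lean on these libraries where they do the work, as an engineer would, in place of code of your own. Each camera call takes 0.05 s, during which the arm holds its last target. There are 200 camera calls.

### The job

Fit the larger of the two tube carousels onto the upright spindle of the white drive unit: its notched hub has to drop over the spindle's cross bar, and must then be pushed down until it is fully home on the seat, and let go. Do not force it down while the cross bar blocks it, do not tip it over, and leave the smaller carousel and the other things on the bench where they are.

Things in the scene. Friction and masses are not known exactly. Their poses are not given: they have to be found in the camera images.
- carousel: The larger tube carousel (about 400 g, +-25%), upright on its hub. Origin: centre of the hub's underside; z up its axis. From below: aluminium hub sleeve, outer diameter 48, z = 0 to 62 mm, bore diameter 31 open below and closed at z = 62; solid flat white disc, diameter 150, z = 62 to 72, with 12 dark tube holes; round aluminium grip knob, diameter 32, z = 72 to 117.
- knob (a point): Point on the axis of the larger carousel's knob, 22 mm above the disc's upper face, 94 mm above the hub's underside: a place to grip.
- hub_mouth (a point): Centre of the hub's lower end (same point and axes as carousel). The lowest 23 mm of the sleeve are cut by four notches, at its +x, -x, +y and -y, each 11.7 mm wide at the bore and wider outwards; four teeth stand between them.
- drive: Drive unit: a fixed white box 170 (x) x 190 (y) x 55 mm high (deck) with a blue front on its -x side. Origin: centre of its underside, z up. In the middle of the deck stand a grey seat boss (diameter 60, 6 high), a dark collar and an upright steel spindle of diameter 28 with a cross bar.
- seat (a point): Centre of the boss's top, on the spindle's axis, 61 mm above the bench: where the centre of the hub's underside is when the carousel is fully home.
- spindle_tip (a point): Centre of the spindle's tip, 117 mm above the bench, 56 above the seat. The tip tapers over its last 10 mm from diameter 28 to 14.
- bar (a point): Point on the axis level with the cross bar's top, 20 mm above the seat. The bar is 44 long over all, 8 wide, 8 high. Its angle varies from start to start and is not measured (this point's axes are the drive's); a stiff brake, about 0.4 N m, holds spindle and bar. At a wrong angle the hub's teeth stop on it; it passes where two notches lie over it: every 90 degrees, about 6 either way.
- collar_top (a point): Point on the axis level with the starting top of the dark collar (diameter 54), 8 mm above the seat. A hub past the bar meets it; it slides down 8 mm under a steady push of about 8 N, damped, more than the carousel's weight, and stays down; then the hub meets the rigid boss.
- small_carousel: The smaller tube carousel, for another machine, to be left alone: disc diameter 110, 8 holes, hub diameter 40, knob diameter 26, 105 mm tall. Origin: centre of its underside.
- jar: White lidded jar, diameter 68, 85 mm tall, to be left alone. Origin: centre of its underside.
- bottle_a: Amber bottle, diameter 60, 130 mm tall, to be left alone. Origin: centre of its underside.
- bottle_b: Clear bottle, diameter 52, 110 mm tall, to be left alone. Origin: centre of its underside.
- beaker: Glass beaker, diameter 72, 90 mm tall, to be left alone. Origin: centre of its underside.
Mind the look-alikes: they are no part of the job. Leave any brown or turquoise look-alike of the carousel alone.

How it is judged (in metres and radians):
On the way:
1. the larger carousel's hub is on the spindle, at least 10 mm down (horizontal distance between carousel and seat below 0.008 m and z of carousel in the frame of seat below 0.046 m), for 0.1 s.
At the end, for the whole second after the job is handed in: The larger carousel stands upright (within 0.06 rad) and still on the spindle, the centre of its hub's underside within 4 mm sideways of the seat and less than 2.5 mm above it, released (horizontal distance between carousel and seat below 0.004 m and z of carousel in the frame of seat between -0.003 and 0.0025 m and angle between carousel's own z axis and vertical below 0.06 rad and linear speed of carousel below 0.02 m/s); the robot touches nothing.
It fails at once if the carousel is forced against the drive with more than 80 N while its hub is still blocked above the collar (contact force between carousel and drive above 80 N and z of carousel in the frame of seat above 0.014 m).
It fails at once if the larger carousel is tipped over (more than 0.8 rad) (angle between carousel's own z axis and vertical above 0.8 rad).
It fails at once if another thing on the bench is moved by more than 30 mm (distance of any of small_carousel, jar, bottle_a, bottle_b, beaker from where it was at the start of the episode above 0.03 m).
It also fails if it takes over 58 s, if anything falls off the work surface, if the arm or the gripper's body presses on something with over 40 N, if the wrist force passes 120 N, or if a joint passes its speed limit or range.

## Working session

There is one attempt and no reset: what is moved stays moved. The work goes in short steps, Python scripts to look and compute and a shell command to move; the robot and the scene stay as the last step left them, time stands still between calls to the robot, and variables do not carry over. Pictures are saved under pics/ and viewed, at most 10 in all, crops included, and the job is handed in when it is done.

```bash
mkdir -p pics
cat > h.py <<'E'
import numpy as np, cv2
from cell import get_obs, cams, ticket, finder
def ray(c,xy):
    k=cams.calibration(c); K=np.array([[k['fx'],0,k['cx']],[0,k['fy'],k['cy']],[0,0,1.]])
    u=cv2.undistortPoints(np.array([[xy]],float),K,np.array([k['k1'],0,0,0.]))[0,0]
    E=np.array(k['extrinsics']); R=E[:3,:3]; d=R.T@np.array([u[0],u[1],1]); return -R.T@E[:3,3], d/np.linalg.norm(d)
def tri(a,b):
    (p,d),(q,e)=ray('side',a),ray('top',b)
    s=np.linalg.lstsq(np.c_[d,-e],q-p,rcond=None)[0]; A=p+s[0]*d;B=q+s[1]*e
    return (A+B)/2, np.linalg.norm(A-B)
def atz(c,xy,z):
    p,d=ray(c,xy); return p+d*(z-p[2])/d[2]
def proj(c,P):
    k=cams.calibration(c); E=np.array(k['extrinsics']); p=E[:3,:3]@np.array(P)+E[:3,3]
    u=p[:2]/p[2]; u=u*(1+k['k1']*(u@u)); return np.array([k['fx']*u[0]+k['cx'],k['fy']*u[1]+k['cy']])
E
cat > a.py <<'E'
from h import *
np.set_printoptions(precision=4,suppress=True)
for c in('side','top'):
    cv2.imwrite(f'pics/{c}0.png',cams.read_camera(c)[:,:,::-1])
    print(c,ray(c,(320,240)))
    for n in('carousel','knob','hub_mouth','seat','spindle_tip','bar','small_carousel'):
        print(n,[(round(r['p'],2),np.round(r['xy'],1).tolist()) for r in finder.tip_of(n,c)][:4])
o=get_obs();print(o['time_s'],o['tool_pos'],o['tool_rot'])
E
python3 a.py
```

```text
side (array([0.0789, 0.951 , 0.8691]), array([ 0.3248, -0.7356, -0.5945]))
carousel [(0.95, [265.0, 194.0]), (0.88, [358.7, 333.4]), (0.83, [442.3, 239.6])]
knob [(0.85, [358.8, 298.5]), (0.81, [443.8, 208.5]), (0.7, [374.1, 179.1]), (0.6, [266.5, 162.9])]
hub_mouth [(0.94, [355.6, 333.4]), (0.87, [441.6, 245.8]), (0.58, [373.7, 206.9]), (0.56, [269.0, 192.1])]
seat [(0.72, [220.8, 310.7])]
spindle_tip [(0.58, [221.2, 293.1]), (0.42, [346.9, 271.8]), (0.2, [281.1, 237.6])]
bar []
small_carousel [(0.68, [280.2, 238.4])]
top (array([ 0.3664, -0.013 ,  1.2212]), array([ 0.1544, -0.0092, -0.988 ]))
carousel [(0.92, [402.0, 349.4]), (0.87, [429.1, 268.4]), (0.72, [409.0, 163.2]), (0.71, [251.9, 315.0])]
knob [(0.95, [413.7, 151.6]), (0.85, [441.1, 268.9]), (0.74, [412.7, 354.2]), (0.66, [249.2, 324.4])]
hub_mouth []
seat [(0.75, [212.4, 219.3])]
spindle_tip [(0.89, [206.8, 215.8]), (0.3, [217.6, 224.4])]
bar [(0.83, [213.1, 221.7])]
small_carousel [(0.87, [347.0, 206.5]), (0.22, [330.1, 283.6])]
0.8 [ 0.1795 -0.6247  0.2226] [179.9941   0.0022  16.0338]
```

View pics/side0.png

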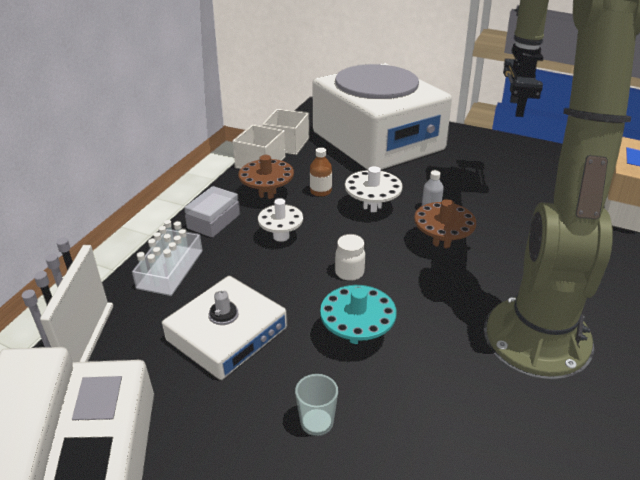

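View pics/top0.png

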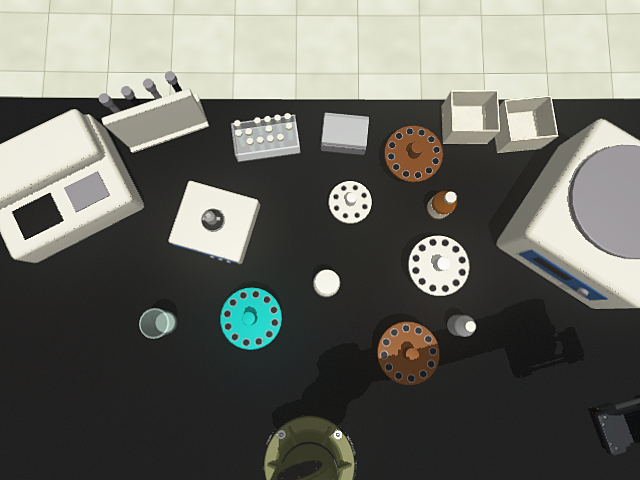

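Side view: the white large carousel is at about (374,185), the small one at (280,217), and the drive spindle at (222,303). Top view: large carousel (439,266), small (350,201), spindle (211,218). The brown and turquoise ones are look-alikes. Next I'll measure and enlarge these areas.

```bash
cat > b.py <<'E'
from h import *
np.set_printoptions(precision=4,suppress=True)
s=cv2.imread('pics/side0.png');t=cv2.imread('pics/top0.png')
k,e=tri((374.1,179.1),(441.1,268.9));print('knob',k,e)
for a,b in (((220.8,310.7),(212.4,219.3)),((221.2,293.1),(206.8,215.8))): print('seat/tip',*tri(a,b))
for n in('seat','tip'): pass
print(atz('top',(212.4,219.3),.061),atz('top',(213.1,221.7),.081),atz('top',(206.8,215.8),.117),atz('side',(221.2,293.1),.117))
# white disc, top
m=(t.min(2)>150).astype(np.uint8)
def comp(xy):
    n,l=cv2.connectedComponents(m); v=l[xy[1],xy[0]]; c,_=cv2.findContours((l==v).astype(np.uint8),0,1); return max(c,key=cv2.contourArea)
c=comp((423,264)); h=cv2.convexHull(c); el=cv2.fitEllipse(h); print('disc',el,atz('top',el[0],.072))
c=comp((240,210)); r=cv2.minAreaRect(c); print('deck',r)
P=np.array([atz('top',p,.055)[:2] for p in cv2.boxPoints(r)]);print(P,P.mean(0),np.linalg.norm(np.diff(P,axis=0),axis=1))
d=np.diff(P,axis=0);print(np.degrees(np.arctan2(d[:,1],d[:,0])))
def z(im,x,y,w,h,f): return cv2.resize(im[y:y+h,x:x+w],(400,300),interpolation=cv2.INTER_CUBIC)
o=np.vstack([np.hstack([z(s,189,276,64,48,0),z(s,338,158,80,60,0)]),np.hstack([z(t,181,195,64,48,0),z(t,395,230,96,72,0)])])
cv2.imwrite('pics/z.png',o)
E
python3 b.py
```

```text
knob [ 0.4785 -0.3173  0.0874] 0.011289596664454806
seat/tip [0.6017 0.2498 0.0646] 0.004896037501049849
seat/tip [0.5974 0.251  0.1147] 0.00122938197180748
[0.6002 0.2496 0.061 ] [0.59   0.2431 0.081 ] [0.5974 0.2507 0.117 ] [0.5951 0.2531 0.117 ]
disc ((438.4562072753906, 265.30108642578125), (58.842655181884766, 61.13911437988281), 136.67428588867188) [ 0.4835 -0.3169  0.072 ]
deck ((212.83016967773438, 220.59432983398438), (75.27359008789062, 65.5209732055664), 15.945395469665527)
[[0.5431 0.3621]
 [0.7077 0.3235]
 [0.6537 0.1356]
 [0.4909 0.1777]] [0.5989 0.2497] [0.1691 0.1954 0.1682]
[ -13.1919 -106.0443  165.5245]
```

View pics/z.png

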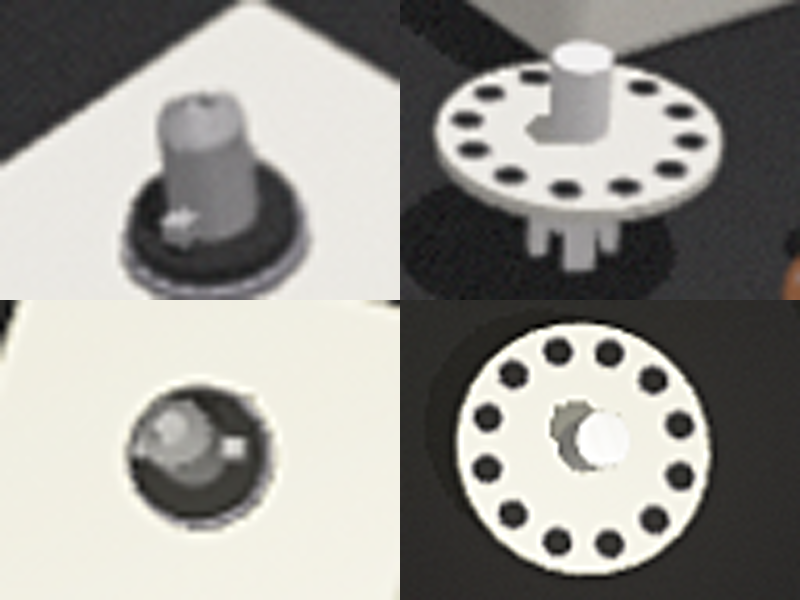

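The zoom shows the bar's ends in the top view at about (218.3,218.5) and (203.4,219). The hub's teeth show in the side view at about (365.6,209), (373.6,212) and (379.8,208.5). Next come the angles.

```bash
cat > c.py <<'E'
from h import *
from scipy.optimize import least_squares
np.set_printoptions(precision=4,suppress=True)
t=cv2.imread('pics/top0.png');s=cv2.imread('pics/side0.png')
# holes in the disc
g=cv2.resize(t[230:302,395:491],None,fx=6,fy=6,interpolation=cv2.INTER_CUBIC).min(2)
n,l,st,ce=cv2.connectedComponentsWithStats((g<130).astype(np.uint8))
H=[ce[i] for i in range(1,n) if 300<st[i,4]<2000]
W=np.array([atz('top',((p[0]+.5)/6-.5+395,(p[1]+.5)/6-.5+230),.072)[:2] for p in H])
(cx,cy,r)=least_squares(lambda v:np.hypot(W[:,0]-v[0],W[:,1]-v[1])-v[2],[.483,-.317,.055]).x
a=np.degrees(np.arctan2(W[:,1]-cy,W[:,0]-cx));ph=np.degrees(np.angle(np.exp(1j*np.radians(a*12)).mean()))/12
print(len(H),'centre',cx,cy,r,'hole phase mod30',ph)
# side check of centre
print('knob top side',atz('side',(338+183*.2,158+58*.2),.117))
# teeth
T=np.array([[365.6,209],[373.6,212],[379.8,208.5]])
for q in T:
    p=atz('side',q,0)[:2]-[cx,cy]; print('tooth',p,np.degrees(np.arctan2(p[1],p[0])))
for f in range(-45,45,15):
    print(f,[np.round(proj('side',[cx+.0215*np.cos(b),cy+.0215*np.sin(b),0]),1) for b in np.radians(f+np.arange(4)*90)])
# bar
A=atz('top',(218.3,218.5),.080);B=atz('top',(203.4,219.0),.080);C=atz('side',(217.8,311.2),.079)
print(A,B,C,'mid',(A+B)/2)
for p,q in((A,B),(A,[.598,.25]),(C,[.598,.25])): print(np.hypot(*(p[:2]-q[:2])),np.degrees(np.arctan2(*(np.array(p[:2])-q[:2])[::-1])))
E
python3 c.py
```

```text
12 centre 0.4846540616548647 -0.31721367810423723 0.05892580979398376 hole phase mod30 12.992254290963094
knob top side [ 0.4833 -0.3136  0.117 ]
tooth [0.0133 0.0171] 52.06504483800646
tooth [-0.0111  0.0222] 116.5665291742293
tooth [-0.0207 -0.0004] -178.97068944251987
-45 [array([369. , 202.8]), array([365.2, 208.5]), array([375.9, 211. ]), array([379.6, 205.3])]
-30 [array([367.3, 203.4]), array([366.3, 209.5]), array([377.7, 210.4]), array([378.5, 204.3])]
-15 [array([365.9, 204.1]), array([367.9, 210.3]), array([379.1, 209.6]), array([376.9, 203.5])]
0 [array([364.9, 205.1]), array([369.7, 210.9]), array([380. , 208.6]), array([375.1, 202.9])]
15 [array([364.5, 206.2]), array([371.8, 211.3]), array([380.4, 207.5]), array([373.1, 202.6])]
30 [array([364.6, 207.4]), array([373.9, 211.3]), array([380.3, 206.4]), array([371. , 202.6])]
[0.5984 0.2306 0.08  ] [0.597  0.2678 0.08  ] [0.5996 0.2664 0.079 ] mid [0.5977 0.2492 0.08  ]
0.03713199563349829 -87.84105645434744
0.01935544063848092 -88.78053333990538
0.01645802929477697 84.51102192891734
```

```bash
python3 -m creep '.038 .0386 0 0 .087;.038 .0386 0 0 .087;.038 .0386 0 0 .087;.038 .0386 0 0 .087;.038 .0386 0 0 .087;.038 .0386 0 0 .087;.038 .0386 0 0 .087;.038 .0386 0 0 .087' 25; python3 -m creep '0 0 0 0 .087;0 0 0 0 .087'
```

```text
time_s: 1.8
tool_pos: [0.4845, -0.3147, 0.2229]
tool_rot: [180.0, -0.0, 16.0]
force: [-0.4, -0.2, -0.5]
grip_width: 0.0871
grasp_force: 0.0
time_s: 2.05
tool_pos: [0.4831, -0.3165, 0.2226]
tool_rot: [180.0, 0.0, 16.0]
force: [-0.1, -0.4, 0.0]
grip_width: 0.0868
grasp_force: 0.0
```

```bash
python3 -m creep '.001 .0005 -.04 0 .087;0 0 -.04 0 .087;0 0 -.04 0 .087;0 0 -.0226 0 .087;0 0 0 0 .087;0 0 0 0 .03;0 0 0 0 .03;0 0 0 0 .03' 25;python3 -m creep '0 0 0 0 .02;0 0 0 0 .02;0 0 0 0 .02;0 0 0 0 .02'
```

```text
time_s: 3.05
tool_pos: [0.485, -0.3159, 0.0811]
tool_rot: [179.9, -0.1, 16.0]
force: [0.9, 1.1, -0.2]
grip_width: 0.0651
grasp_force: 0.0
time_s: 3.55
tool_pos: [0.4847, -0.3159, 0.0801]
tool_rot: [179.9, -0.0, 16.0]
force: [0.5, -1.8, -0.1]
grip_width: 0.0313
grasp_force: 24.8
```

```bash
python3 -m creep '0 0 .02 0 .02;0 0 .03 0 .02;0 0 .04 0 .02;0 0 .04 0 .02;0 0 .02 0 .02;0 0 0 0 .02' 40; python3 -m creep '.01 .045 0 2 .02;.01 .047 0 2 .02;.01 .047 0 2 .02;.01 .047 0 2 .02;.01 .047 0 2 .02;.01 .047 0 2 .02;.01 .047 0 2 .02;.01 .047 0 2 .02';python3 -m creep '.01 .047 0 2 .02;.01 .047 0 1 .02;.008 .047 0 0 .02;.005 .051 0 0 .02;0 0 0 0 .02;0 0 0 0 .02;0 0 0 0 .02'
cat > d.py <<'E'
from h import *
import sys
np.set_printoptions(precision=4,suppress=True)
v=sys.argv[1]
s=cv2.cvtColor(cams.read_camera('side'),4);t=cv2.cvtColor(cams.read_camera('top'),4)
cv2.imwrite(f'pics/s{v}.png',s);cv2.imwrite(f'pics/t{v}.png',t)
o=get_obs();p=np.array(o['tool_pos']);print(p,o['tool_rot'],o['force'],o['grip_width'])
a=proj('side',p-[0,0,.04]).astype(int);b=proj('top',p).astype(int);print(a,b)
z=lambda im,c:cv2.resize(im[max(c[1]-60,0):,max(c[0]-53,0):][:120,:107],(400,450),interpolation=cv2.INTER_CUBIC)
cv2.imwrite(f'pics/z{v}.png',np.hstack([z(s,a),z(t,b)]))
print('crop origins',a-[53,60],b-[53,60])
E
python3 d.py 1
```

```text
time_s: 4.3
tool_pos: [0.485, -0.3155, 0.2308]
tool_rot: [179.9, -0.1, 16.0]
force: [0.8, 0.0, -5.3]
grip_width: 0.0312
grasp_force: 39.7
time_s: 5.3
tool_pos: [0.5633, 0.0598, 0.2276]
tool_rot: [-179.9, 0.2, 32.1]
force: [-0.1, -0.0, -4.4]
grip_width: 0.0313
grasp_force: 39.7
time_s: 6.18
tool_pos: [0.5977, 0.2484, 0.2289]
tool_rot: [180.0, 0.1, 34.9]
force: [0.1, -0.6, -3.7]
grip_width: 0.0312
grasp_force: 39.7
[0.5978 0.2488 0.2296] [179.9597   0.0481  34.8926] [-0.3269 -0.3581 -3.5076] 0.03139135082827304
[217 261] [195 204]
crop origins [164 201] [142 144]
```

View pics/z1.png

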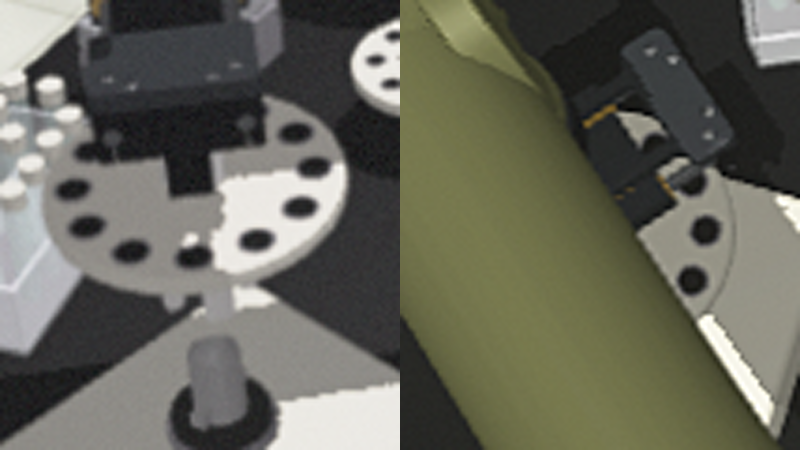

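The carousel is held upright over the spindle, with its holes clearly seen in the side crop. The spindle tip is at crop (216,343), i.e. about (222,292.5). Next I'll fit the holes to get the in-hand offset and angle.

```bash
cat > e.py <<'E'
from h import *
from scipy.optimize import least_squares
np.set_printoptions(precision=4,suppress=True)
Z=.2216
s=cv2.imread('pics/s1.png')
Q=np.array([(73,188),(87,226),(131,250),(193,257),(257,240),(300,206),(315,167),(295,132)],float)
U=np.c_[164+Q[:,0]*107/400,201+Q[:,1]*120/450]-.3
# refine by dark centroid
V=[]
for u in U:
    x,y=np.round(u).astype(int);w=np.clip(110-s[y-4:y+5,x-5:x+6].min(2).astype(float),0,None);yy,xx=np.mgrid[y-4:y+5,x-5:x+6];V.append(((w*xx).sum()/w.sum(),(w*yy).sum()/w.sum()))
for N in(U,np.array(V)):
  W=np.array([atz('side',u,Z)[:2] for u in N])
  v=least_squares(lambda v:np.hypot(W[:,0]-v[0],W[:,1]-v[1])-.059,[.598,.25]).x
  a=np.arctan2(W[:,1]-v[1],W[:,0]-v[0]);print(v,np.degrees(np.angle(np.exp(12j*a).mean()))/12,np.round(np.hypot(*(W-v).T),4))
for p in((221.2,293.1),(222,292.5)): print('tip side',atz('side',p,.117))
for n in('knob','seat','spindle_tip','bar'):
    for c in('side','top'): print(n,c,[(round(r['p'],2),np.round(r['xy'],1).tolist()) for r in finder.tip_of(n,c)][:3])
E
python3 e.py
```

```text
[0.5965 0.2494] 2.030747695803201 [0.0592 0.059  0.0587 0.0599 0.0593 0.058  0.0591 0.0597]
[0.5968 0.2497] 2.3366805526316887 [0.0591 0.0589 0.0592 0.0596 0.059  0.0585 0.0588 0.0599]
tip side [0.5951 0.2531 0.117 ]
tip side [0.5946 0.251  0.117 ]
knob side [(0.85, [446.3, 207.9]), (0.72, [266.0, 166.9]), (0.69, [357.7, 300.9])]
knob top [(0.86, [413.5, 353.9]), (0.68, [415.7, 151.2])]
seat side [(0.58, [220.8, 314.6])]
seat top [(0.64, [213.2, 218.3])]
spindle_tip side [(0.77, [221.5, 291.3]), (0.66, [315.3, 420.0])]
spindle_tip top [(0.25, [202.2, 214.0])]
bar side [(0.61, [223.2, 307.6])]
bar top [(0.75, [212.8, 219.4])]
```

```bash
python3 -m creep '0 .0015 -.012 0 .02;0 0 -.012 0 .02;0 0 -.008 0 .02;0 0 -.004 0 .02;0 0 -.004 0 .02;0 0 0 0 .02'; python3 -m creep '0 0 -.004 0 .02;0 0 -.004 0 .02;0 0 0 0 .02'
```

```text
time_s: 7.42
tool_pos: [0.5974, 0.252, 0.1898]
tool_rot: [-180.0, 0.0, 35.0]
force: [-0.7, 0.5, -3.0]
grip_width: 0.031
grasp_force: 39.7
time_s: 7.8
tool_pos: [0.5979, 0.2514, 0.1816]
tool_rot: [179.9, 0.0, 35.0]
force: [2.1, -0.6, -4.2]
grip_width: 0.031
grasp_force: 39.7
```

```bash
python3 -m creep '0 0 -.004 0 .02;0 0 -.004 0 .02;0 0 0 0 .02'; python3 -m creep '0 0 -.003 0 .02;0 0 -.002 0 .02;0 0 0 0 .02';  python3 -m creep '0 0 -.002 0 .02;0 0 -.002 0 .02;0 0 0 0 .02'
```

```text
time_s: 8.18
tool_pos: [0.5979, 0.2514, 0.1735]
tool_rot: [179.9, 0.0, 35.0]
force: [2.8, -1.9, -4.2]
grip_width: 0.0312
grasp_force: 39.7
time_s: 8.55
tool_pos: [0.5979, 0.2515, 0.169]
tool_rot: [179.9, -0.0, 35.0]
force: [3.6, -2.4, -2.6]
grip_width: 0.0314
grasp_force: 39.7
time_s: 8.93
tool_pos: [0.598, 0.2515, 0.165]
tool_rot: [179.9, -0.0, 35.0]
force: [3.3, -3.9, -0.7]
grip_width: 0.0312
grasp_force: 39.8
```

```bash
python3 -m creep '.0008 -.001 0 0 .02;0 0 -.002 0 .02;0 0 0 0 .02'; python3 -m creep '0 0 -.001 0 .02;0 0 -.001 0 .02;0 0 0 0 .02';  python3 -m creep '0 0 -.001 0 .02;0 0 -.001 0 .02;0 0 0 0 .02'
```

```text
time_s: 9.3
tool_pos: [0.5981, 0.2512, 0.1626]
tool_rot: [-180.0, 0.0, 35.0]
force: [2.8, -1.6, -1.8]
grip_width: 0.0312
grasp_force: 39.7
time_s: 9.68
tool_pos: [0.5981, 0.2511, 0.1608]
tool_rot: [-180.0, 0.0, 35.0]
force: [2.2, -2.3, -1.5]
grip_width: 0.0311
grasp_force: 39.7
time_s: 10.05
tool_pos: [0.5982, 0.2511, 0.1588]
tool_rot: [-180.0, 0.0, 35.0]
force: [1.9, -2.5, -2.9]
grip_width: 0.0312
grasp_force: 39.7
```

```bash
python3 -m creep '0 0 -.002 0 .02;0 0 -.001 0 .02;0 0 0 0 .02'; python3 -m creep '0 0 -.002 0 .02;0 0 -.002 0 .02;0 0 0 0 .02';  python3 -m creep '0 0 -.002 0 .02;0 0 -.002 0 .02;0 0 0 0 .02'
```

```text
time_s: 10.42
tool_pos: [0.5982, 0.251, 0.1558]
tool_rot: [-180.0, 0.0, 35.0]
force: [1.4, -2.8, -3.0]
grip_width: 0.0313
grasp_force: 39.7
time_s: 10.8
tool_pos: [0.5982, 0.2509, 0.1516]
tool_rot: [180.0, 0.0, 35.0]
force: [3.8, -3.2, -3.5]
grip_width: 0.0316
grasp_force: 39.7
time_s: 11.18
tool_pos: [0.5987, 0.2511, 0.1489]
tool_rot: [180.0, -0.0, 35.0]
force: [1.9, -4.1, 4.8]
grip_width: 0.0312
grasp_force: 39.8
```

Collar reached (+8 N change at the expected height); push on.

```bash
python3 -m creep '0 0 -.001 0 .02;0 0 -.001 0 .02;0 0 -.001 0 .02;0 0 -.001 0 .02;0 0 0 0 .02;0 0 0 0 .02'; python3 -m creep '0 0 -.001 0 .02;0 0 -.001 0 .02;0 0 -.001 0 .02;0 0 0 0 .02;0 0 0 0 .02;0 0 0 0 .02';  python3 -m creep '0 0 -.001 0 .02;0 0 -.001 0 .02;0 0 0 0 .02;0 0 0 0 .02;0 0 0 0 .02'
```

```text
time_s: 11.92
tool_pos: [0.5989, 0.2512, 0.1457]
tool_rot: [179.9, -0.1, 35.0]
force: [1.2, -3.9, 7.9]
grip_width: 0.0312
grasp_force: 39.8
time_s: 12.68
tool_pos: [0.5991, 0.2512, 0.143]
tool_rot: [179.9, -0.1, 35.0]
force: [0.6, -4.7, 8.3]
grip_width: 0.0315
grasp_force: 39.8
time_s: 13.3
tool_pos: [0.5991, 0.2513, 0.1412]
tool_rot: [179.9, -0.1, 35.0]
force: [0.3, -3.7, 9.2]
grip_width: 0.0312
grasp_force: 39.8
```

```bash
python3 -m creep '0 0 -.001 0 .02;0 0 -.001 0 .02;0 0 0 0 .02;0 0 0 0 .02;0 0 0 0 .02';python3 -m creep '0 0 -.001 0 .02;0 0 -.001 0 .02;0 0 0 0 .02;0 0 0 0 .02;0 0 0 0 .02'
```

```text
time_s: 13.92
tool_pos: [0.5994, 0.2513, 0.141]
tool_rot: [179.9, -0.2, 35.0]
force: [-1.5, -6.0, 16.8]
grip_width: 0.0313
grasp_force: 40.1
time_s: 14.55
tool_pos: [0.5998, 0.2513, 0.1408]
tool_rot: [179.8, -0.2, 35.0]
force: [-4.4, -8.1, 23.9]
grip_width: 0.031
grasp_force: 40.2
```

Stopped rigidly at z 0.141, exactly the home height. I'll relax, open, and check.

```bash
python3 -m creep '0 0 .002 0 .02;0 0 0.002 0 .02;0 0 0 0 .087;0 0 0 0 .087;0 0 0 0 .087;0 0 0 0 .087;0 0 0 0 .087;0 0 0 0 .087'; python3 -m creep '0 0 .02 0 .087;0 0 .04 0 .087;0 0 .04 0 .087;-.03 -.04 .02 0 .087;-.03 -.05 0 0 .087;0 -.05 0 0 .087;0 -.05 0 0 .087;0 0 0 0 .087'
python3 - <<'E'
from h import *
np.set_printoptions(precision=4,suppress=True)
s=cv2.cvtColor(cams.read_camera('side'),4);t=cv2.cvtColor(cams.read_camera('top'),4)
a=proj('side',[.598,.25,.12]).astype(int);b=proj('top',[.598,.25,.12]).astype(int)
z=lambda im,c:cv2.resize(im[c[1]-60:c[1]+60,c[0]-53:c[0]+54],(400,450),interpolation=cv2.INTER_CUBIC)
cv2.imwrite('pics/z2.png',np.hstack([z(s,a),z(t,b)]))
print(a,b,get_obs()['tool_pos'])
for c in('side','top'):
  for n in('knob','carousel'): print(n,c,[(round(r['p'],2),np.round(r['xy'],1).tolist()) for r in finder.tip_of(n,c)])
  print('expected',proj(c,[.598,.25,.155]),proj(c,[.598,.25,.061]))
E
```

```text
time_s: 15.55
tool_pos: [0.5982, 0.2511, 0.1389]
tool_rot: [-180.0, 0.0, 35.0]
force: [0.2, -0.9, 1.0]
grip_width: 0.0821
grasp_force: 0.0
time_s: 16.55
tool_pos: [0.5389, 0.0555, 0.2605]
tool_rot: [179.8, 0.0, 34.5]
force: [0.7, 1.4, -0.3]
grip_width: 0.0869
grasp_force: 0.0
[220 290] [206 215] [0.5386 0.0612 0.2604]
knob side [(0.94, [445.0, 209.5]), (0.8, [265.7, 161.5]), (0.62, [218.3, 278.0]), (0.56, [356.9, 298.0])]
carousel side [(0.74, [268.7, 194.5]), (0.73, [442.4, 243.6]), (0.7, [223.6, 311.7]), (0.57, [357.0, 333.5])]
expected [218.6267 276.588 ] [223.7714 312.8543]
knob top [(0.95, [411.2, 353.2]), (0.86, [416.4, 149.9]), (0.72, [249.0, 320.6]), (0.59, [200.0, 214.5])]
carousel top [(0.82, [402.3, 351.4]), (0.62, [406.5, 162.8]), (0.6, [253.2, 314.1])]
expected [203.3538 212.2219] [212.2116 220.1326]
```

View pics/z2.png

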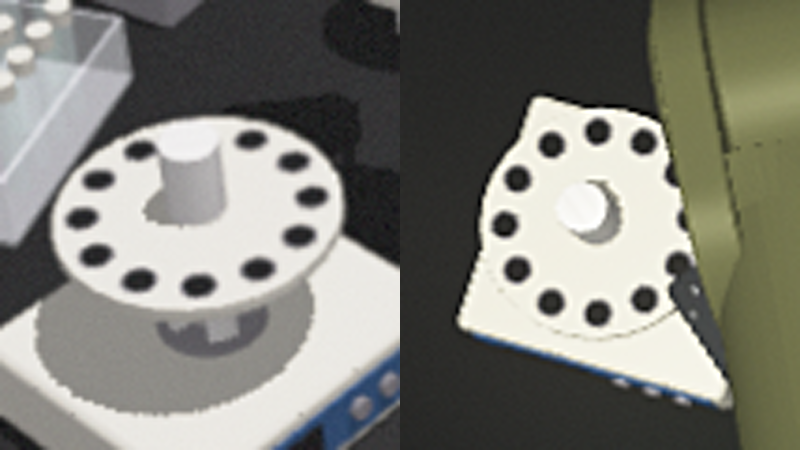

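The carousel sits level on the drive, hub down on the boss. The side view shows the knob at about (218,278) and expects it at (218.6,276.6), and the gripper is clear.

```bash
python3 -c "
from cell import ticket;print(ticket.sign_off())"
```

```text
the job is handed in; nothing more can be done
None
```

The larger carousel is on the spindle, its hub past the cross bar and pushed fully home on the seat; it is released and the job is handed in, though the hand-in returned no verdict.

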